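# Refit the stone tray and latch the bench drawer

## Robot

A 6-joint arm with a two-finger parallel gripper is mounted at the origin on the work surface. World frame = base frame: x ahead of the robot, y to its left, z up, the work surface at z = 0. Lengths are in m, angles in degrees, forces in N, time in s.
With the tool pointing down it reaches from about 0.4 to 0.825 m from the base axis. Payload 7 kg.
Tool frame: the origin (TCP) lies midway between the tips of the shut fingers; the grasp point (between the pads) lies 19 mm behind it; z points along the fingers, y is the line along which they close (so a half turn about z gives the same grasp; the last joint's range is limited). The gripper opens to 88 mm and grips with 3 to 60 N. Pads are 19 mm wide; open, the fingers measure 130 mm over their backs; the gripper's body (78 mm by 193 mm) begins 47 mm behind the grasp point.
Start: joints at [-58.436, 20.546, 0.682, 0, -70.136, -16.507], TCP at [0.175, -0.652, 0.227] pointing down, gripper open.
Joint ranges: [-176.03, 176.03], [-82.01, 121.73], [-58.28, 71.71], [-173.87, 95.51], [-174.79, -0.11], [-173.66, 173.66]. Speed limits (degrees/s): [136.94, 136.94, 172.46, 180, 180, 180].

## Interface

Orientations are given as [roll, pitch, yaw] about the fixed x, y, z axes, in that order (R = Rz(yaw) Ry(pitch) Rx(roll)).
In Python, from plant import ctrl gives the robot as it stands. The module is installed in compiled form; this text tells all that it offers.
- The arm moves only by the tool send_rows, never from a script. Its argument "plan" is a list that holds one entry, the list of rows, each a list of 6 numbers: the shift along the tool's x, y, z in a scale on which 1.0 is 100 cm, then the turn, a rotation vector about the tool's x, y, z in fractions of the full range, 1 being 180 degrees. A call has 1 to 8 rows; each row is the pose to reach, as a shift and turn from the pose commanded when the call began, along the tool's axes at that moment; what a row does not reach only later rows make up. A row lasts 1/12 s, in which the tool goes at most 41.7 mm and 7.16 degrees, less where a joint would pass 70% of its speed; a pose out of reach is approached as far as the arm can. No shift or turn number may pass 1 either way. A call with a gripper value outside its range is refused whole. "fingers" is the opening, from 0 (shut) to 1 (fully open), set as the call begins (left out, the last holds). The fingers move at their own pace and stop on an object; the grip force is fixed at half the most. Time passes only in rows, so rows that repeat a pose let the fingers close. It gives the time, the measured TCP pose, the force, the opening and the grip force at its end, in the units of the state.
- ctrl.get_obs(): the state, without advancing time (a new reading comes with each control period).
- ctrl.snapshot(name): name is "side" or "top"; returns a dict with "img" (384x512x3 uint8, red, green, blue), "K" (3x3 intrinsics, pixels), "k1" (the pictures are not rectified: a ray, as slopes to the right and down, at radius r is drawn at 1 + k1 r^2 times it, then the intrinsics apply), "pose" (4x4, takes a point from camera to world coordinates). Camera axes: x right, y down, z forward; pixel columns grow to the right and rows downward; lengths in m; the calibration is good to about 2 mm. A picture is of the moment at which its call begins. There is no depth.
- ctrl.close_job(): hands the job in; it is judged then, once.
The state is a dict: "clock": time; "joint_pos": joint angles; "qvel": joint speeds; "tau": joint torques, N m; "tool_pos": TCP position; "orientation": TCP orientation; "force": force on the tool from outside, world axes, zero at the start; "moment": the same for the moment, N m; "opening": finger opening in m; "gripper_force": force on a finger pad.
Only numpy, scipy, OpenCV 4.12 (cv2) and the standard library are available. Lean on these libraries where they do the work, as an engineer would, in place of code of your own. Each camera call takes 0.05 s, during which the arm holds its last target. There are 200 camera calls.

## Task

Lower the loose grey stone tray into the open drawer of the little bench cabinet so that it lies flat on the drawer's floor. Then press the drawer in, gently (never harder than 14 N), until its push-push catch takes it, let go, and check that it stays in; if it springs out again, press again. Leave the drawer latched with the tray in it, and the other things on the bench where they stand.

Things in the scene. Friction and masses are not known exactly. Their poses are not given: they have to be found in the camera images.
- cabinet: Low dark-wood bench cabinet, fixed: 185 deep (x), 150 wide (y), 70 high. Origin at bench height in the middle of the foot of its open front face; x points into the cabinet, z up. A push-push catch is hidden inside. How deep it is set varies by 32 and cannot be seen: latched, the drawer's front face stands anywhere between x = -54 and x = -18 in this frame, always proud of the case.
- mouth (a point): Middle of the cabinet's front opening, in the plane of its front face, 33 above the bench; axes as the cabinet's. Opening 118 wide, from 5 to 61 high; the top plate above it is 9 thick.
- drawer: Pale wooden drawer without handle, sliding along the cabinet's x; axes as the cabinet's. Origin at bench height under the middle of its front face. Front panel 112 wide (y), 7 to 58 high, 14 thick. It starts standing out, front face at x = -100 in the cabinet's frame. A spring pushes it out with 3 to 5 N all the way. More than 14 N of the robot on the drawer damages the catch.
- press_point (a point): On the middle line of the drawer's front face, 48 above the bench, 10 below its top edge: press here along +x. The push needed stays below 7 N, then the drawer meets a stiff buffer (about 6 N per mm). Pressed onto it with 8 to 12 N and let go, it comes back about 10 and stays latched; let go earlier, it springs right out. A second press to the buffer unlatches it.
- pocket (a point): Centre of the drawer's inner floor (55 behind the front face, 20 above the bench); axes as the drawer's. The pocket is open to the top, 82 long (x) by 100 wide (y) inside, walls 30 high above this floor (the front panel 38).
- insert: Loose flat grey plastic stone tray, 77 (x) by 95 (y), rim 16 high, walls 3 thick, with a solid upright grip bar in its middle: 50 long along x, 10 thick along y, its top 28 above the underside. Origin at the centre of the underside, z up. About 120 g. It fits the drawer's pocket with its x along the drawer's x (either way round), with 2.5 play on each side.
- bur_stand: Bystander: round dark-wood stand with steel burs, 72 across, about 70 high; origin at the centre of its underside. Not to be disturbed.
- jar: Bystander: glass jar with steel lid, 64 across, 85 high; origin at the centre of its underside. Not to be disturbed.
- screwdriver: Bystander: small screwdriver lying on the bench, 150 long. Not to be disturbed.
There are look-alikes about, which are no part of the job. Several things look just like the insert: the one meant starts farthest to the robot's right.

How it is judged:
By the outcome, as a careful person would: the job done as asked, in the order asked, and still so for the second after the job is handed in, with the robot touching nothing.
It also fails if it takes over 58 s, if anything falls off the work surface, if the arm or the gripper's body presses on something with over 40 N, if the wrist force passes 120 N, or if a joint passes its speed limit or range.

## Working session

There is one attempt and no reset: what is moved stays moved. The work goes in short steps, Python scripts to look and compute and a tool call to move; the robot and the scene stay as the last step left them, time stands still between calls to the robot, and variables do not carry over. Pictures are saved under pics/ and viewed, at most 10 in all, crops included, and the job is handed in when it is done.

Besides the shell and the picture viewer there is one more tool, called after ">>>" in YAML: its name, and indented under it one key for each argument. send_rows: Moves the arm, as the interface text tells. Its arguments: {"type":"object","properties":{"plan":{"type":"array","items":{"type":"array","items":{"type":"array","items":{"type":"number"}}}},"fingers":{"type":"number"}},"required":["plan"]}

```bash
mkdir -p pics; cat > h.py <<'E'
import numpy as np, cv2, json
from plant import ctrl
from scipy.spatial.transform import Rotation as R
def snap(name,f):
    s=ctrl.snapshot(name); cv2.imwrite(f'pics/{f}.png',s['img'][:,:,::-1])
    np.savez(f'pics/{f}.npz',img=s['img'],K=s['K'],k1=s['k1'],pose=s['pose'])
    return s
def load(f): return np.load(f'pics/{f}.npz')
def dist(s): return np.array([float(s['k1']),0,0,0,0])
def pix2w(s,uv,z):
    n=cv2.undistortPoints(np.array(uv,float).reshape(-1,1,2),s['K'],dist(s)).reshape(-1,2)
    P=s['pose']; d=np.c_[n,np.ones(len(n))]@P[:3,:3].T; o=P[:3,3]
    z=np.broadcast_to(z,len(n)); t=(z-o[2])/d[:,2]
    return o+d*t[:,None]
def w2pix(s,X):
    P=np.linalg.inv(s['pose']); 
    return cv2.projectPoints(np.array(X,float).reshape(-1,3),cv2.Rodrigues(P[:3,:3])[0],P[:3,3],s['K'],dist(s))[0].reshape(-1,2)
def crop(f,x0,y0,x1,y1,k,out):
    im=cv2.imread(f'pics/{f}.png')[y0:y1,x0:x1]
    cv2.imwrite(f'pics/{out}.png',cv2.resize(im,None,fx=k,fy=k,interpolation=cv2.INTER_CUBIC))
E
python3 - <<'E'
from h import *
a=snap('top','t0');b=snap('side','s0')
print(a['K'],a['k1'],a['pose'],b['pose'])
o=ctrl.get_obs();print(o)
im=np.vstack([a['img'],]) 
cv2.imwrite('pics/t0b.png',cv2.resize(a['img'][:,:,::-1],(800,600)))
cv2.imwrite('pics/s0b.png',cv2.resize(b['img'][:,:,::-1],(800,600)))
E
```

```text
[[442.58187994   0.         252.64591747]
 [  0.         442.58187994 180.42348267]
 [  0.           0.           1.        ]] -0.026334957260726325 [[ 0.01094573 -0.99749511  0.06988347  0.41880551]
 [-0.99965293 -0.01259063 -0.02314077  0.00152566]
 [ 0.02396269 -0.06960592 -0.99728672  1.08034092]
 [ 0.          0.          0.          1.        ]] [[-0.88822049 -0.28241276  0.36236361  0.09536671]
 [-0.45898617  0.57966064 -0.67329432  0.69143077]
 [-0.01990101 -0.7643537  -0.64449001  0.75518335]
 [ 0.          0.          0.          1.        ]]
{'clock': 0.1, 'joint_pos': array([-5.84363032e+01,  2.05893162e+01,  6.38104158e-01, -1.95173543e-02,
       -7.01361860e+01, -1.65060203e+01]), 'qvel': array([ 0.10047587, -0.09456644,  0.18557349,  0.14214665, -0.06161725,
        0.05154911]), 'tau': array([ 5.67482020e-04, -5.84165812e+01,  2.93747592e+01,  7.01534808e+00,
        1.01693082e-02, -7.68873792e-05]), 'tool_pos': array([ 0.17521207, -0.65139434,  0.22568139]), 'orientation': array([ 1.79910990e+02, -7.24153889e-03, -1.64948964e+02]), 'force': array([ 0.55640076, -0.34168535, -0.92226083]), 'moment': array([ 0.01665231, -0.0083783 ,  0.00115318]), 'gripper_force': 0.0, 'opening': 0.08766112416949964}
```

View pics/t0b.png

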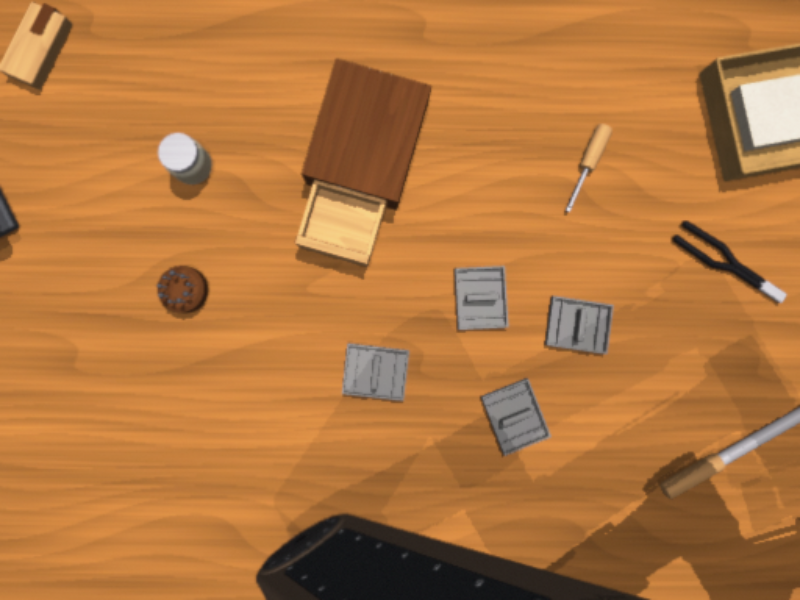

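View pics/s0b.png

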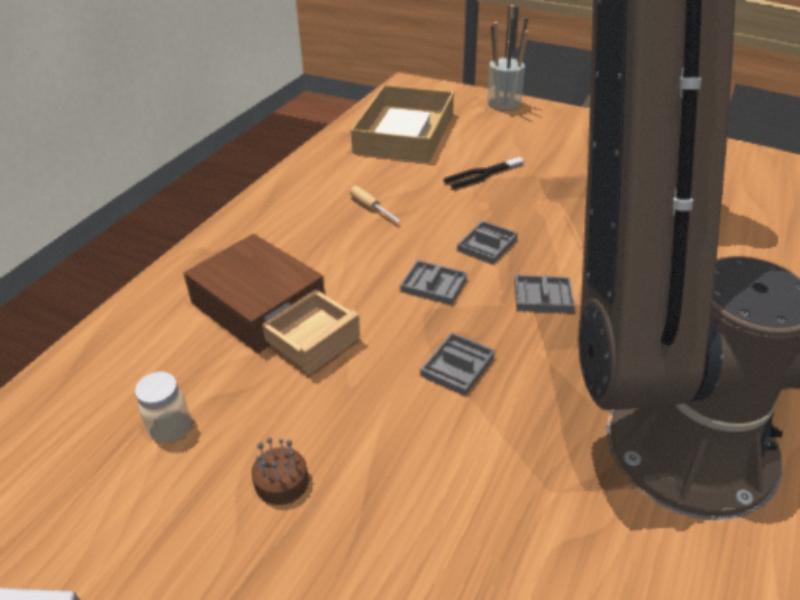

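The side view shows the cabinet with its drawer out, the jar and bur stand to its near side, and the same four trays. Top view (800x600 px; image right is the robot's right, -y): there are four candidate trays, A (480,298), B (578,325), C (375,373) and D (514,415). B is farthest right, so it should be the insert. The drawer is at about (342,225). I'll confirm B and measure it in enlarged crops.

```bash
python3 - <<'E'
from h import *
crop('t0',340,180,400,235,10,'cB')
crop('t0',180,30,285,180,4,'cC')
E
```

```text
(no output)
```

View pics/cB.png

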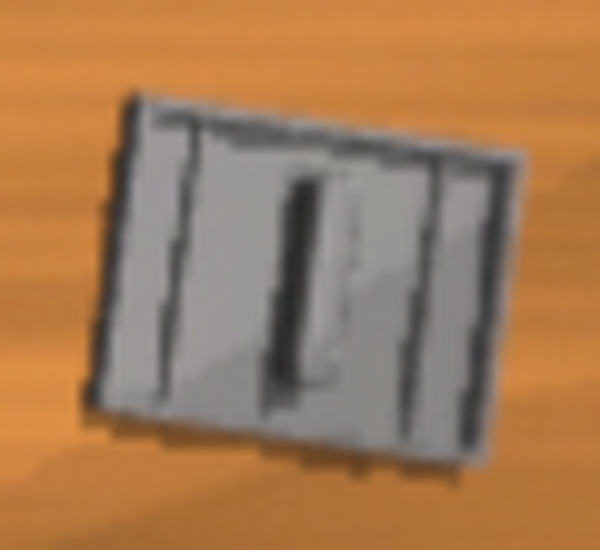

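View pics/cC.png

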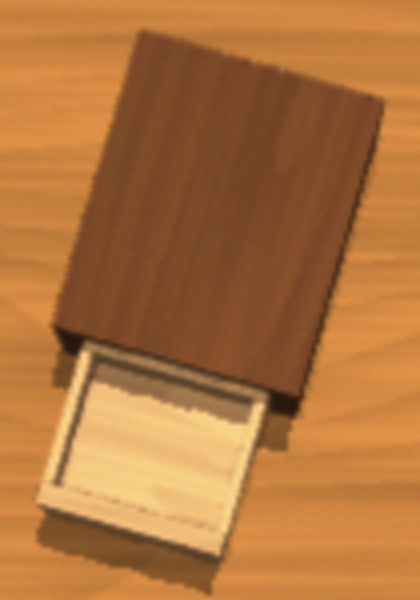

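Crop B shows a grey tray with an intact rim and a grip bar. Its rim corners are at about (137,96), (525,152), (488,465) and (100,407), and it matches the description. The cabinet crop gives roof corners (140,30), (384,100), (298,400) and (55,328), and drawer front top corners (38,503) and (220,555).

```bash
python3 - <<'E'
from h import *
s=load('t0')
f=lambda c,k,o:(np.array(c,float)+.5)/k-.5+np.array(o)
t=pix2w(s,f([(137,96),(525,152),(488,465),(104,407)],10,(340,180)),.016)
print('tray',t,np.linalg.norm(np.roll(t,-1,0)-t,axis=1),t.mean(0))
b=pix2w(s,f([(320,175),(360,180),(335,388),(297,385)],10,(340,180)),.028)
print('bar',b.mean(0))
d1=(t[0]+t[1]-t[2]-t[3]);d2=t[0]+t[3]-t[1]-t[2]
an=lambda d:np.degrees(np.arctan2(d[1],d[0]))
print(an(d1),an(d2)-90)
c=pix2w(s,f([(140,30),(384,100),(298,400),(55,328)],4,(180,30)),.07)
print('cab',c,np.linalg.norm(np.roll(c,-1,0)-c,axis=1))
print(an(c[0]+c[1]-c[2]-c[3]),an(c[0]+c[3]-c[1]-c[2])-90)
m=(c[2]+c[3])/2;print('front mid',m, 'from centre',c.mean(0))
d=pix2w(s,f([(38,503),(220,555)],4,(180,30)),.058)
print('drawer',d,np.linalg.norm(d[0]-d[1]),d.mean(0),an(d[0]-d[1])-90,np.linalg.norm((d.mean(0)-m)[:2]))
E
```

```text
tray [[ 0.47525851 -0.26738164  0.016     ]
 [ 0.46275899 -0.36247982  0.016     ]
 [ 0.38692138 -0.35265189  0.016     ]
 [ 0.40003895 -0.2590282   0.016     ]] [0.09591611 0.07647177 0.09453817 0.07568198] [ 0.43124446 -0.31038539  0.016     ]
bar [ 0.43062274 -0.31029023  0.028     ]
-6.863154091610626 -7.73007894579959
cab [[ 0.8251884   0.07091408  0.07      ]
 [ 0.7858093  -0.07254807  0.07      ]
 [ 0.60719469 -0.02404614  0.07      ]
 [ 0.64712451  0.11672469  0.07      ]] [0.14876861 0.18508273 0.14632436 0.18386235]
-14.811112372654316 -15.590582566116908
front mid [0.6271596  0.04633927 0.07      ] from centre [0.71632922 0.02276114 0.07      ]
drawer [[0.54680653 0.12576732 0.058     ]
 [0.517918   0.01990063 0.058     ]] 0.10973742513203456 [0.53236227 0.07283398 0.058     ] -15.263075162196913 0.09843019269168286
```

```bash
cat >> h.py <<'E'
def go(p,yaw,obs=None):
    o=obs or ctrl.get_obs(); A=R.from_euler('xyz',o['orientation'],degrees=True)
    B=R.from_euler('xyz',[180,0,yaw],degrees=True)
    sh=A.inv().apply(np.array(p)-o['tool_pos'])*100; rv=(A.inv()*B).as_rotvec(degrees=True)
    print('clk',round(o['clock'],2),'at',o['tool_pos'].round(4),o['orientation'].round(2),'F',o['force'].round(2))
    print('row',sh.round(2),rv.round(2))
E
python3 -c "
from h import *
go([.431,-.310,.10],-187.2)"
```

```text
clk 0.1 at [ 0.1752 -0.6514  0.2257] [ 1.7991e+02 -1.0000e-02 -1.6495e+02] F [ 0.56 -0.34 -0.92]
row [-33.57  26.31  12.6 ] [ 9.000e-02 -2.000e-02  2.225e+01]
```

The rows are not in the units I measure in: shifts go in shares of 100 cm and turns go in shares of 180 degrees. I convert before sending: -33.6 cm is -0.336, 26.3 cm is 0.263, 22.25 degrees is 0.1236.

>>> send_rows:
  plan:
    - [[-0.336,0.263,0.08,0,0,0.1236],[-0.336,0.263,0.08,0,0,0.1236],[-0.336,0.263,0.08,0,0,0.1236],[-0.336,0.263,0.08,0,0,0.1236],[-0.336,0.263,0.08,0,0,0.1236],[-0.336,0.263,0.08,0,0,0.1236],[-0.336,0.263,0.08,0,0,0.1236],[-0.336,0.263,0.08,0,0,0.1236]]
  fingers: 0.22

```text
clock: 0.77
tool_pos: [0.3703, -0.3911, 0.1654]
orientation: [180.0, -0.0, 172.8]
force: [0.6, -0.2, -0.3]
opening: 0.0401
gripper_force: 0.0
```

```bash
python3 -c "
from h import *
go([.431,-.310,.10],-187.2)"
```

```text
clk 0.77 at [ 0.3703 -0.3911  0.1654] [ 1.7999e+02 -1.0000e-02  1.7280e+02] F [ 0.57 -0.25 -0.26]
row [-5.01  8.8   6.55] [ 0.01 -0.01 -0.  ]
```

Converted, 8.8 cm is 0.088, 7.5 cm is 0.075.

>>> send_rows:
  plan:
    - [[-0.05,0.088,0.075,0,0,0],[-0.05,0.088,0.075,0,0,0],[-0.05,0.088,0.075,0,0,0],[-0.05,0.088,0.075,0,0,0],[-0.05,0.088,0.075,0,0,0],[-0.05,0.088,0.075,0,0,0]]

```text
clock: 1.27
tool_pos: [0.4304, -0.3118, 0.0909]
orientation: [-180.0, -0.0, 172.9]
force: [-0.9, -0.8, 1.1]
opening: 0.0194
gripper_force: 0.0
```

```bash
python3 -c "
from h import *
go([.431,-.310,.05],-187.2)
s=snap('side','s1');p=w2pix(s,[.431,-.31,.03])[0];print(p)
x,y=p.astype(int);crop('s1',x-45,y-40,x+45,y+30,8,'c1')"
```

```text
clk 1.27 at [ 0.4304 -0.3118  0.0909] [-1.7999e+02 -4.0000e-02  1.7288e+02] F [-0.88 -0.8   1.09]
row [-0.04  0.19  4.09] [-0.01 -0.04  0.08]
[311.65221898 148.46704591]
```

View pics/c1.png

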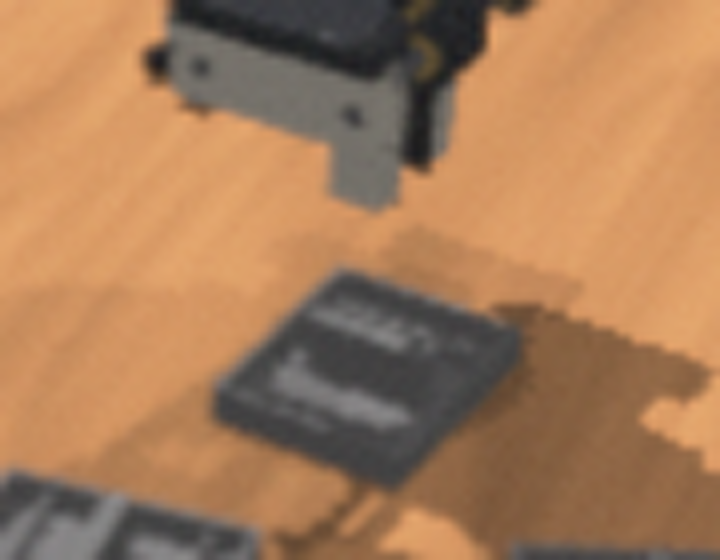

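The crop shows the gripper over tray B, finger tip at (375,205), grip bar centred at about (340,390). The lateral position is good, so I descend.

Converted, 8 cm is 0.08, 7.5 cm is 0.075.

>>> send_rows:
  plan:
    - [[0,0.001,0.03,0,0,0],[0,0.001,0.05,0,0,0],[0,0.001,0.065,0,0,0],[0,0.001,0.075,0,0,0],[0,0.001,0.08,0,0,0],[0,0.001,0.08,0,0,0]]

```text
clock: 1.82
tool_pos: [0.4299, -0.3115, 0.0106]
orientation: [180.0, -0.0, 172.7]
force: [-0.7, 0.6, 0.4]
opening: 0.0195
gripper_force: 0.0
```

```bash
python3 -c "
from h import *
go([.431,-.310,.010],-187.2)"
```

```text
clk 1.82 at [ 0.4299 -0.3115  0.0106] [ 1.8000e+02 -4.0000e-02  1.7274e+02] F [-0.72  0.56  0.41]
row [-0.09  0.16  0.06] [ 0.   -0.04 -0.06]
```

Converted, 0.15 cm is 0.0015, -0.1 cm is -0.001.

>>> send_rows:
  plan:
    - [[-0.001,0.0015,0,0,0,0],[-0.001,0.0015,0,0,0,0],[-0.001,0.0015,0,0,0,0],[-0.001,0.0015,0,0,0,0],[-0.001,0.0015,0,0,0,0],[-0.001,0.0015,0,0,0,0]]
  fingers: 0

```text
clock: 2.32
tool_pos: [0.4324, -0.3098, 0.0119]
orientation: [-180.0, 0.1, 172.8]
force: [-1.1, -0.8, 6.9]
opening: 0.0099
gripper_force: 30.0
```

Converted, -13 cm is -0.13, -10 cm is -0.1.

>>> send_rows:
  plan:
    - [[0,0,-0.02,0,0,0],[0,0,-0.06,0,0,0],[0,0,-0.1,0,0,0],[0,0,-0.13,0,0,0],[0,0,-0.13,0,0,0]]

```text
clock: 2.73
tool_pos: [0.435, -0.3109, 0.1477]
orientation: [-179.8, 0.6, 172.9]
force: [1.4, 0.3, -1.6]
opening: 0.0098
gripper_force: 30.0
```

```bash
python3 -c "
from h import *
go([.5845,.0583,.14],-195.2)"
```

```text
clk 2.73 at [ 0.435  -0.3109  0.1477] [-179.83    0.57  172.88] F [ 1.44  0.33 -1.59]
row [-10.26  38.49   0.76] [-0.12  0.58  8.08]
```

Converted, 38.5 cm is 0.385, -10.3 cm is -0.103, 8 degrees is 0.0444.

>>> send_rows:
  plan:
    - [[-0.103,0.385,0,0,0,0.0444],[-0.103,0.385,0,0,0,0.0444],[-0.103,0.385,0,0,0,0.0444],[-0.103,0.385,0,0,0,0.0444],[-0.103,0.385,0,0,0,0.0444],[-0.103,0.385,0,0,0,0.0444],[-0.103,0.385,0,0,0,0.0444],[-0.103,0.385,0,0,0,0.0444]]

```text
clock: 3.4
tool_pos: [0.5555, -0.0033, 0.1409]
orientation: [180.0, -0.0, 164.8]
force: [1.5, -0.4, -1.4]
opening: 0.0096
gripper_force: 30.0
```

```bash
python3 -c "
from h import *
go([.5845,.0583,.12],-195.2)"
```

```text
clk 3.4 at [ 0.5555 -0.0033  0.1409] [ 1.7999e+02 -1.0000e-02  1.6482e+02] F [ 1.5  -0.4  -1.37]
row [-1.19  6.7   2.09] [ 0.01 -0.01  0.02]
```

>>> send_rows:
  plan:
    - [[-0.012,0.067,0.035,0,0,0],[-0.012,0.067,0.035,0,0,0],[-0.012,0.067,0.035,0,0,0],[-0.012,0.067,0.035,0,0,0],[-0.012,0.067,0.035,0,0,0],[-0.012,0.067,0.035,0,0,0]]

```text
clock: 3.9
tool_pos: [0.5844, 0.0554, 0.1062]
orientation: [180.0, 0.0, 164.8]
force: [0.3, -0.8, -1.2]
opening: 0.0096
gripper_force: 30.0
```

```bash
python3 -c "
from h import *
go([.5845,.0583,.09],-195.2)
t=snap('top','t2')
s=snap('side','s2');p=w2pix(s,[.5845,.0583,.06])[0];q=w2pix(t,[.5845,.0583,.1])[0];print(p,q)
x,y=p.astype(int);crop('s2',x-50,y-35,x+50,y+40,8,'c2')
x,y=q.astype(int);crop('t2',x-40,y-35,x+40,y+35,8,'c2t')"
```

```text
clk 3.9 at [0.5844 0.0554 0.1062] [180.     0.   164.78] F [ 0.26 -0.77 -1.24]
row [0.07 0.28 1.62] [ 0.    0.   -0.02]
[197.23622112 200.97115479] [217.52444764 136.64882346]
```

View pics/c2.png

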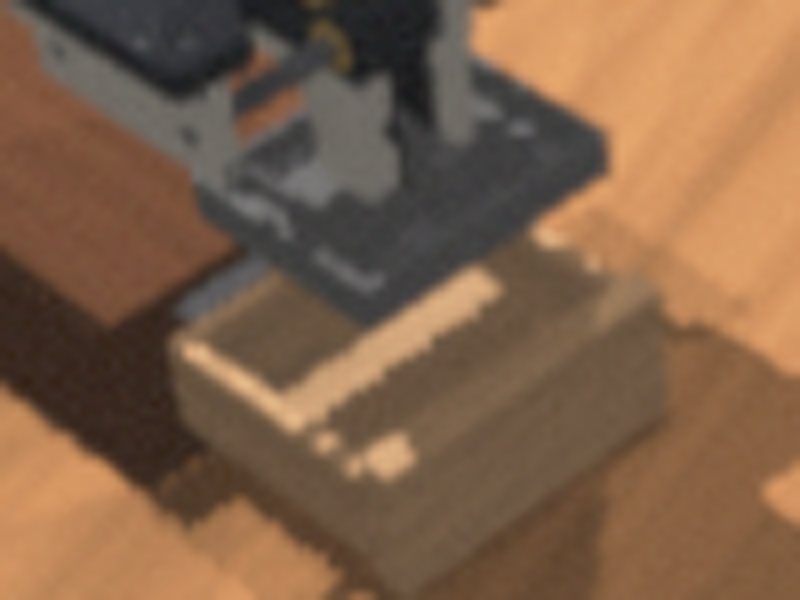

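Tray held level above the open drawer. I'll overlay the predicted outlines of both (in side and top views) to check the model against the picture.

```bash
python3 - <<'E'
from h import *
a=np.radians(-15.2);ax=np.array([np.cos(a),np.sin(a),0]);ay=np.array([-np.sin(a),np.cos(a),0]);ez=np.array([0,0,1.])
D=np.array([.5310,.0727,0]);o=ctrl.get_obs()['tool_pos']
T=np.array([.5844,.0554,.1062-.0106])
def box(c,x0,x1,y,z): return np.array([c+x*ax+s*y*ay+z*ez for x,s in((x0,-1),(x1,-1),(x1,1),(x0,1))])
outs=[]
for f,(x0,y0,x1,y1) in (('s2',(147,165,247,240)),('t2',(170,95,270,170))):
    s=load(f);k=8 if f=='s2' else 4
    k=5.4
    im=cv2.resize(cv2.imread(f'pics/{f}.png')[y0:y1,x0:x1],(540,int((y1-y0)*k)),interpolation=cv2.INTER_CUBIC)
    for B,c in ((box(D,0,.11,.056,.058)[[0,3]],(0,0,255)),(box(D,.014,.096,.050,.050),(0,255,255)),(box(D,0,0.01,.056,.007)[[0,3]],(0,0,255)),(box(T,-.0385,.0385,.0475,.016),(0,255,0)),(box(T,-.0385,.0385,.0475,0),(255,0,0))):
        p=((w2pix(s,B)-[x0,y0]+.5)*k).astype(int)
        cv2.polylines(im,[p.reshape(-1,1,2)],True,c,1)
    outs.append(im[:400])
h=min(i.shape[0] for i in outs)
cv2.imwrite('pics/ov.png',cv2.resize(np.hstack([i[:h,:] for i in outs]),(800,int(h*800/1080)))) if 0 else cv2.imwrite('pics/ov.png',cv2.resize(np.vstack(outs),None,fx=.74,fy=.74))
E
```

```text
(no output)
```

View pics/ov.png

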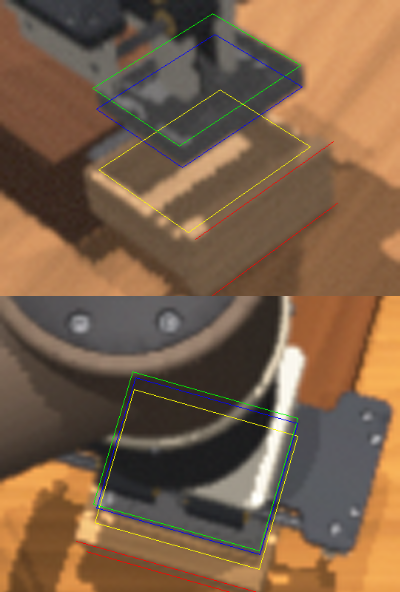

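The tray outline matches. For the 2.5 mm play I'd like a finer check, so I'll rectify the panels in the drawer frame: the drawer from top and side at z=0.058, and the held rim from the side.

```bash
python3 - <<'E'
from h import *
a=np.radians(-15.2);ax=np.array([np.cos(a),np.sin(a),0]);ay=np.array([-np.sin(a),np.cos(a),0])
D=np.array([.5310,.0727,0]);T=np.array([.5844,.0554,0])
k=2.2
def rect(f,c,z,X,Y,lines):
    s=load(f);H=int((X[1]-X[0])*k);W=int((Y[1]-Y[0])*k)
    r,cc=np.mgrid[:H,:W];x=(X[1]-r/k)/1e3;y=(Y[1]-cc/k)/1e3
    P=c+x[...,None]*ax+y[...,None]*ay+np.array([0,0,z])
    m=w2pix(s,P.reshape(-1,3)).reshape(H,W,2).astype(np.float32)
    im=cv2.remap(s['img'][:,:,::-1].copy(),m[...,0],m[...,1],cv2.INTER_CUBIC)
    for (x0,x1,y0) in lines:
        cv2.rectangle(im,(int((Y[1]-y0)*k),int((X[1]-x1)*k)),(int((Y[1]+y0)*k),int((X[1]-x0)*k)),(0,0,255),1)
    return im
X=(-20,115);Y=(-70,70)
A=rect('t0',D,.058,X,Y,[(0,14,56)]);B=rect('s0',D,.058,X,Y,[(0,14,56)])
A2=rect('t0',D,.050,X,Y,[(14,96,50)])
C=rect('s2',T,.0956+.016,(-67,68),Y,[(-38.5,38.5,47.5)])
o=np.vstack([np.hstack([A,B]),np.hstack([A2,C])]);print(o.shape);cv2.imwrite('pics/rect.png',o[:600])
E
```

```text
(594, 616, 3)
```

View pics/rect.png

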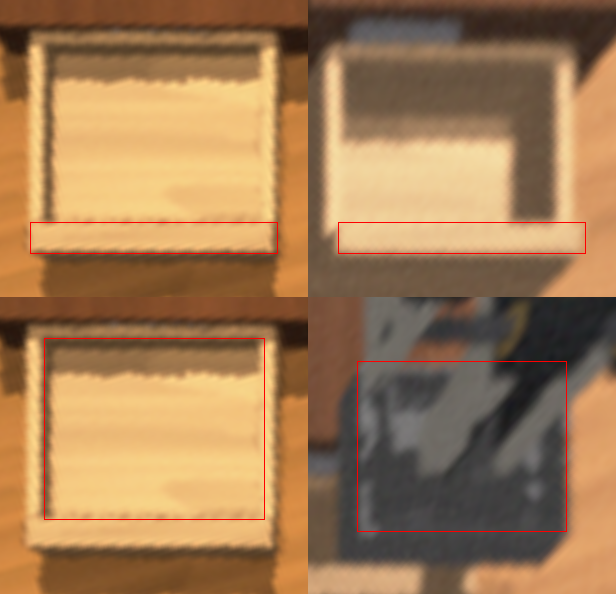

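The top view confirms the drawer within about 0.5 mm: front panel edges at x=28/277 px against the model's 30/277. The tray's centre looks about 1 mm toward the drawer front from the TCP. I'll average the pose readings, then line up.

```bash
cat >> h.py <<'E'
def avg(n=8):
    L=[]
    for _ in range(n):
        ctrl.snapshot('side'); L.append(ctrl.get_obs())
    o=dict(L[-1]); P=np.array([l['tool_pos'] for l in L]); print('std mm',(P.std(0)*1e3).round(2))
    o['tool_pos']=P.mean(0); o['force']=np.mean([l['force'] for l in L],0)
    o['orientation']=R.from_euler('xyz',[l['orientation'] for l in L],degrees=True).mean().as_euler('xyz',degrees=True)
    return o
E
python3 -c "
from h import *
go([.5852,.0584,.072],-195.2,avg())"
```

```text
std mm [0.03 0.22 0.2 ]
clk 4.4 at [0.5847 0.0555 0.1063] [1.7997e+02 3.0000e-02 1.6476e+02] F [-0.   -0.11 -1.19]
row [0.03 0.29 3.43] [ 0.03  0.03 -0.04]
```

Converted, 3.3 cm is 0.033, 2.5 cm is 0.025.

>>> send_rows:
  plan:
    - [[0,0.003,0.01,0,0,0],[0,0.003,0.025,0,0,0],[0,0.003,0.033,0,0,0],[0,0.003,0.033,0,0,0]]

```text
clock: 4.73
tool_pos: [0.5839, 0.0586, 0.0703]
orientation: [-179.9, -0.2, 164.8]
force: [0.1, -0.2, -2.5]
opening: 0.0095
gripper_force: 30.0
```

```bash
python3 -c "
from h import *
go([.5852,.0584,.035],-195.2,avg(4))"
```

```text
std mm [0.49 0.15 0.7 ]
clk 4.93 at [0.5854 0.0589 0.0725] [-1.7996e+02 -4.0000e-02  1.6482e+02] F [ 0.63  0.28 -1.62]
row [ 0.   -0.05  3.75] [-0.04 -0.04  0.02]
```

Lined up, so lower slowly and watch the force.

>>> send_rows:
  plan:
    - [[0,-0.0003,0.006,0,0,0],[0,-0.0003,0.012,0,0,0],[0,-0.0003,0.018,0,0,0],[0,-0.0003,0.022,0,0,0],[0,-0.0003,0.022,0,0,0]]

```text
clock: 5.35
tool_pos: [0.5846, 0.0583, 0.0495]
orientation: [-179.9, -0.1, 164.8]
force: [-0.4, 0.2, -2.0]
opening: 0.01
gripper_force: 30.0
```

```bash
python3 -c "
from h import *
go([.5852,.0584,.033],-195.2,avg(4))"
```

```text
std mm [0.25 0.11 0.35]
clk 5.55 at [0.5853 0.0586 0.0506] [-1.7998e+02 -2.0000e-02  1.6481e+02] F [ 0.1   0.08 -1.44]
row [ 0.01 -0.02  1.76] [-0.02 -0.02  0.01]
```

Converted, 1.75 cm is 0.0175, -0.02 cm is -0.0002.

>>> send_rows:
  plan:
    - [[0,-0.0002,0.006,0,0,0],[0,-0.0002,0.012,0,0,0],[0,-0.0002,0.016,0,0,0],[0,-0.0002,0.0175,0,0,0],[0,-0.0002,0.0175,0,0,0]]

```text
clock: 5.97
tool_pos: [0.5849, 0.0583, 0.0326]
orientation: [-180.0, -0.1, 164.8]
force: [0.7, 0.5, -2.2]
opening: 0.0097
gripper_force: 30.0
```

```bash
python3 -c "
from h import *
go([.5852,.0584,.031],-195.2,avg(4))"
```

```text
std mm [0.14 0.06 0.21]
clk 6.17 at [0.5854 0.0584 0.0333] [-1.7999e+02 -1.0000e-02  1.6481e+02] F [ 0.38  0.   -1.63]
row [ 0.02 -0.    0.23] [-0.01 -0.01  0.01]
```

Converted, 0.2 cm is 0.002, 0.15 cm is 0.0015.

>>> send_rows:
  plan:
    - [[0,0,0.001,0,0,0],[0,0,0.0015,0,0,0],[0,0,0.002,0,0,0],[0,0,0.002,0,0,0]]

```text
clock: 6.5
tool_pos: [0.5855, 0.0585, 0.0319]
orientation: [180.0, 0.0, 164.8]
force: [-2.3, -0.2, 3.8]
opening: 0.0097
gripper_force: 30.0
```

>>> send_rows:
  plan:
    - [[0,0,0,0,0,0],[0,0,0,0,0,0],[0,0,0,0,0,0]]

```text
clock: 6.75
tool_pos: [0.5855, 0.0585, 0.0319]
orientation: [180.0, 0.0, 164.8]
force: [-3.0, 1.1, 5.3]
opening: 0.0094
gripper_force: 30.0
```

Floor contact at the expected height. Release and lift.

>>> send_rows:
  plan:
    - [[0,0,0,0,0,0],[0,0,0,0,0,0],[0,0,0,0,0,0],[0,0,0,0,0,0]]
  fingers: 0.2

```text
clock: 7.08
tool_pos: [0.5854, 0.0584, 0.0312]
orientation: [-180.0, -0.0, 164.8]
force: [-0.1, 0.5, 0.2]
opening: 0.0174
gripper_force: 0.0
```

Converted, -11 cm is -0.11, -8 cm is -0.08.

>>> send_rows:
  plan:
    - [[0,0,-0.005,0,0,0],[0,0,-0.015,0,0,0],[0,0,-0.04,0,0,0],[0,0,-0.08,0,0,0],[0,0,-0.11,0,0,0],[0,0,-0.11,0,0,0]]

```text
clock: 7.58
tool_pos: [0.5893, 0.0593, 0.1494]
orientation: [179.7, 0.6, 164.9]
force: [0.9, 1.2, 0.2]
opening: 0.0172
gripper_force: 0.0
```

```bash
python3 - <<'E'
from h import *
o=avg(3);go([.5310-.06*.965,.0731+.06*.262,.142],-195.2,o)
s=snap('side','s3');p=w2pix(s,[.5845,.0583,.04])[0].astype(int);x,y=p
crop('s3',x-50,y-35,x+50,y+40,8,'c3')
E
```

```text
std mm [1.   0.26 1.65]
clk 7.73 at [0.5865 0.0588 0.1443] [179.83   0.22 164.81] F [-0.4  -0.46 -0.48]
row [11.73 -0.08  0.19] [0.17 0.22 0.01]
```

View pics/c3.png

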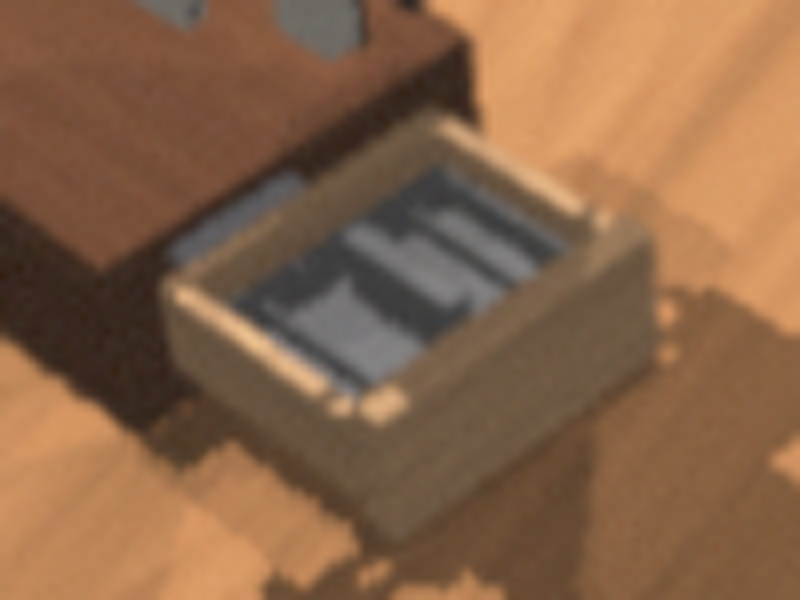

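The crop shows the tray lying flat in the drawer, all edges inside the walls: rim from (235,300) to (570,240), grip bar at about (400,260). Next, shut the fingers and go in front of the drawer.

Converted, 11 cm is 0.11, 9.5 cm is 0.095.

>>> send_rows:
  plan:
    - [[0.11,0,0,0,0,0],[0.11,0,0,0,0,0],[0.11,0,0,0,0,0],[0.11,0,0.03,0,0,0],[0.11,0,0.07,0,0,0],[0.11,0,0.095,0,0,0],[0.11,0,0.095,0,0,0]]
  fingers: 0

```text
clock: 8.37
tool_pos: [0.4751, 0.0852, 0.0414]
orientation: [-179.6, -0.4, 164.8]
force: [-0.3, -0.5, 0.4]
opening: 0.0009
gripper_force: 0.0
```

```bash
cat >> h.py <<'E'
def st(n=4):
    o=avg(n); a=np.radians(-15.2);ax=np.array([np.cos(a),np.sin(a),0]);ay=np.array([-np.sin(a),np.cos(a),0])
    d=o['tool_pos']-np.array([.6275,.0469,0])
    print('clk',round(o['clock'],2),'cabinet x,y,z mm',(d@ax*1e3).round(2),(d@ay*1e3).round(2),(d[2]*1e3).round(2),'F',(o['force']@ax).round(2),(o['force']@ay).round(2),o['force'][2].round(2),'ori',o['orientation'].round(2))
E
python3 -c "
from h import *
st()"
```

```text
std mm [1.26 0.66 1.36]
clk 8.57 cabinet x,y,z mm -154.01 -0.45 45.97 F 0.33 -0.18 0.24 ori [-1.7987e+02 -1.0000e-01  1.6482e+02]
```

Converted, -4 cm is -0.04, 0.35 cm is 0.0035.

>>> send_rows:
  plan:
    - [[-0.015,0.0005,0.0035,0,0,0],[-0.03,0.0005,0.0035,0,0,0],[-0.04,0.0005,0.0035,0,0,0],[-0.04,0.0005,0.0035,0,0,0]]

```text
clock: 8.9
tool_pos: [0.5203, 0.0774, 0.0442]
orientation: [179.9, 0.1, 164.8]
force: [-0.6, -0.7, 0.6]
opening: 0.0007
gripper_force: 0.0
```

```bash
python3 -c "
from h import *
st(6)"
```

```text
std mm [0.54 0.06 0.21]
clk 9.2 cabinet x,y,z mm -113.67 0.57 43.42 F 0.09 0.23 -0.04 ori [1.7997e+02 3.0000e-02 1.6478e+02]
```

Converted, -0.85 cm is -0.0085, -0.75 cm is -0.0075.

>>> send_rows:
  plan:
    - [[-0.002,-0.0005,0,0,0,0],[-0.0035,-0.0005,0,0,0,0],[-0.0045,-0.0005,0,0,0,0],[-0.0055,-0.0005,0,0,0,0],[-0.0065,-0.0005,0,0,0,0],[-0.0075,-0.0005,0,0,0,0],[-0.0085,-0.0005,0,0,0,0]]

```text
clock: 9.78
tool_pos: [0.5259, 0.0745, 0.0428]
orientation: [-180.0, -0.0, 164.8]
force: [-3.1, 1.1, 2.1]
opening: 0.0004
gripper_force: 1.8
```

```bash
python3 -c "
from h import *
st(4)"
```

```text
std mm [0.03 0.01 0.01]
clk 9.98 cabinet x,y,z mm -105.1 -0.02 42.82 F -3.31 0.44 2.57 ori [-179.99   -0.    164.8 ]
```

Converted, -3.8 cm is -0.038, -3.1 cm is -0.031.

>>> send_rows:
  plan:
    - [[-0.003,0,0,0,0,0],[-0.008,0,0,0,0,0],[-0.014,0,0,0,0,0],[-0.02,0,0,0,0,0],[-0.026,0,0,0,0,0],[-0.031,0,0,0,0,0],[-0.035,0,0,0,0,0],[-0.038,0,0,0,0,0]]

```text
clock: 10.65
tool_pos: [0.5631, 0.0643, 0.0428]
orientation: [-180.0, -0.0, 164.8]
force: [-4.2, 0.6, 3.7]
opening: 0.0004
gripper_force: 2.2
```

```bash
python3 -c "
from h import *
st(4)"
```

```text
std mm [0.3  0.09 0.01]
clk 10.85 cabinet x,y,z mm -66.78 -0.1 42.73 F -3.08 -0.5 1.87 ori [-179.99    0.    164.79]
```

Converted, -1 cm is -0.01, -0.8 cm is -0.008.

>>> send_rows:
  plan:
    - [[-0.002,0,0,0,0,0],[-0.005,0,0,0,0,0],[-0.008,0,0,0,0,0],[-0.01,0,0,0,0,0],[-0.01,0,0,0,0,0],[-0.01,0,0,0,0,0]]

```text
clock: 11.35
tool_pos: [0.5724, 0.0618, 0.0428]
orientation: [-180.0, -0.0, 164.8]
force: [-3.8, -0.0, 0.9]
opening: 0.0006
gripper_force: 1.7
```

```bash
python3 -c "
from h import *
st(3)"
```

```text
std mm [0.06 0.01 0.  ]
clk 11.5 cabinet x,y,z mm -57.26 -0.09 42.76 F -3.44 -1.67 0.12 ori [-1.7999e+02 -1.0000e-02  1.6480e+02]
```

Converted, -0.15 cm is -0.0015, -0.1 cm is -0.001.

>>> send_rows:
  plan:
    - [[-0.0005,0,0,0,0,0],[-0.001,0,0,0,0,0],[-0.0015,0,0,0,0,0],[-0.0015,0,0,0,0,0]]

```text
clock: 11.83
tool_pos: [0.5736, 0.0615, 0.0428]
orientation: [-180.0, -0.0, 164.8]
force: [-4.4, -0.9, 1.8]
opening: 0.0002
gripper_force: 2.1
```

Converted, -0.15 cm is -0.0015, -0.1 cm is -0.001.

>>> send_rows:
  plan:
    - [[-0.0005,0,0,0,0,0],[-0.001,0,0,0,0,0],[-0.0015,0,0,0,0,0],[-0.0015,0,0,0,0,0]]

```text
clock: 12.17
tool_pos: [0.5752, 0.061, 0.0428]
orientation: [-180.0, -0.0, 164.8]
force: [-3.5, -1.3, 0.1]
opening: 0.0007
gripper_force: 2.0
```

Converted, -0.15 cm is -0.0015, -0.1 cm is -0.001.

>>> send_rows:
  plan:
    - [[-0.0005,0,0,0,0,0],[-0.001,0,0,0,0,0],[-0.0015,0,0,0,0,0],[-0.0015,0,0,0,0,0]]

```text
clock: 12.5
tool_pos: [0.5766, 0.0606, 0.0428]
orientation: [-180.0, -0.0, 164.8]
force: [-4.0, -0.9, -0.4]
opening: 0.0003
gripper_force: 1.9
```

Converted, -0.15 cm is -0.0015, -0.1 cm is -0.001.

>>> send_rows:
  plan:
    - [[-0.0005,0,0,0,0,0],[-0.001,0,0,0,0,0],[-0.0015,0,0,0,0,0],[-0.0015,0,0,0,0,0]]

```text
clock: 12.83
tool_pos: [0.578, 0.0603, 0.0428]
orientation: [-180.0, -0.0, 164.8]
force: [-3.9, -2.2, -0.3]
opening: 0.0004
gripper_force: 2.0
```

Converted, -0.15 cm is -0.0015, -0.1 cm is -0.001.

>>> send_rows:
  plan:
    - [[-0.0005,0,0,0,0,0],[-0.001,0,0,0,0,0],[-0.0015,0,0,0,0,0],[-0.0015,0,0,0,0,0]]

```text
clock: 13.17
tool_pos: [0.5794, 0.0599, 0.0428]
orientation: [-180.0, -0.0, 164.8]
force: [-4.8, -1.4, -1.1]
opening: 0.0006
gripper_force: 2.0
```

Converted, -0.15 cm is -0.0015, -0.1 cm is -0.001.

>>> send_rows:
  plan:
    - [[-0.0005,0,0,0,0,0],[-0.001,0,0,0,0,0],[-0.0015,0,0,0,0,0],[-0.0015,0,0,0,0,0]]

```text
clock: 13.5
tool_pos: [0.5809, 0.0595, 0.0428]
orientation: [-180.0, -0.0, 164.8]
force: [-5.8, -2.0, 0.2]
opening: 0.0009
gripper_force: 2.1
```

```bash
python3 -c "
from h import *
st(4)"
```

```text
std mm [0.01 0.   0.  ]
clk 13.7 cabinet x,y,z mm -48.33 -0.09 42.78 F -4.27 -2.93 -0.03 ori [-1.7999e+02 -2.0000e-02  1.6480e+02]
```

Converted, -0.13 cm is -0.0013, -0.03 cm is -0.0003.

>>> send_rows:
  plan:
    - [[-0.0005,-0.0003,0,0,0,0],[-0.001,-0.0003,0,0,0,0],[-0.0013,-0.0003,0,0,0,0],[-0.0013,-0.0003,0,0,0,0]]

```text
clock: 14.03
tool_pos: [0.5822, 0.0591, 0.0428]
orientation: [180.0, -0.0, 164.8]
force: [-4.5, 0.2, -0.8]
opening: 0.0007
gripper_force: 2.2
```

```bash
python3 -c "
from h import *
st(3)"
```

```text
std mm [0.01 0.   0.  ]
clk 14.18 cabinet x,y,z mm -46.88 -0.11 42.81 F -4.33 -0.7 -1.52 ori [179.99   0.   164.81]
```

Converted, -0.14 cm is -0.0014, -0.01 cm is -0.0001.

>>> send_rows:
  plan:
    - [[-0.0005,0,0,0,0,0],[-0.001,0,0,0,0,0],[-0.0014,-0.0001,0,0,0,0],[-0.0014,-0.0001,0,0,0,0]]

```text
clock: 14.52
tool_pos: [0.5837, 0.0587, 0.0428]
orientation: [180.0, 0.0, 164.8]
force: [-4.3, 1.1, -2.2]
opening: 0.0003
gripper_force: 2.2
```

Converted, -0.14 cm is -0.0014, -0.1 cm is -0.001.

>>> send_rows:
  plan:
    - [[-0.0005,0,0,0,0,0],[-0.001,0,0,0,0,0],[-0.0014,0,0,0,0,0],[-0.0014,0,0,0,0,0]]

```text
clock: 14.85
tool_pos: [0.585, 0.0583, 0.0428]
orientation: [180.0, 0.0, 164.8]
force: [-4.4, 1.9, -3.2]
opening: 0.0005
gripper_force: 2.2
```

Converted, -0.14 cm is -0.0014, -0.1 cm is -0.001.

>>> send_rows:
  plan:
    - [[-0.0005,0.0001,-0.0002,0,0,0],[-0.001,0.0001,-0.0002,0,0,0],[-0.0014,0.0001,-0.0002,0,0,0],[-0.0014,0.0001,-0.0002,0,0,0]]

```text
clock: 15.18
tool_pos: [0.5863, 0.0579, 0.043]
orientation: [-180.0, -0.0, 164.8]
force: [-4.1, 2.4, -3.3]
opening: 0.0008
gripper_force: 2.3
```

Converted, -0.14 cm is -0.0014, 0.03 cm is 0.0003.

>>> send_rows:
  plan:
    - [[-0.0005,0.0002,0.0003,0,0,0],[-0.001,0.0002,0.0003,0,0,0],[-0.0014,0.0002,0.0003,0,0,0],[-0.0014,0.0002,0.0003,0,0,0]]

```text
clock: 15.52
tool_pos: [0.5878, 0.0575, 0.043]
orientation: [-180.0, 0.0, 164.8]
force: [-4.9, -0.6, -0.7]
opening: 0.0005
gripper_force: 2.2
```

Converted, -0.14 cm is -0.0014, -0.1 cm is -0.001.

>>> send_rows:
  plan:
    - [[-0.0005,0,0,0,0,0],[-0.001,0,0,0,0,0],[-0.0014,0,0,0,0,0],[-0.0014,0,0,0,0,0]]

```text
clock: 15.85
tool_pos: [0.5891, 0.0572, 0.0429]
orientation: [-180.0, 0.0, 164.8]
force: [-4.4, -1.1, -0.3]
opening: 0.0002
gripper_force: 2.2
```

Converted, -0.14 cm is -0.0014, -0.1 cm is -0.001.

>>> send_rows:
  plan:
    - [[-0.0005,0,0,0,0,0],[-0.001,0,0,0,0,0],[-0.0014,0,0,0,0,0],[-0.0014,0,0,0,0,0]]

```text
clock: 16.18
tool_pos: [0.5904, 0.0568, 0.0429]
orientation: [-180.0, 0.0, 164.8]
force: [-4.0, -1.3, 1.0]
opening: 0.0005
gripper_force: 2.2
```

Converted, -0.15 cm is -0.0015, -0.1 cm is -0.001.

>>> send_rows:
  plan:
    - [[-0.0005,0,0,0,0,0],[-0.001,0,0,0,0,0],[-0.0015,0,0,0,0,0],[-0.0015,0,0,0,0,0]]

```text
clock: 16.52
tool_pos: [0.5919, 0.0564, 0.0429]
orientation: [-180.0, 0.0, 164.8]
force: [-4.3, -2.0, 1.0]
opening: 0.0003
gripper_force: 2.1
```

Converted, -0.15 cm is -0.0015, -0.1 cm is -0.001.

>>> send_rows:
  plan:
    - [[-0.0005,-0.0001,0,0,0,0],[-0.001,-0.0001,0,0,0,0],[-0.0015,-0.0001,0,0,0,0],[-0.0015,-0.0001,0,0,0,0]]

```text
clock: 16.85
tool_pos: [0.5934, 0.056, 0.0429]
orientation: [180.0, 0.0, 164.8]
force: [-4.1, -1.5, 0.6]
opening: 0.0005
gripper_force: 2.1
```

Converted, -0.15 cm is -0.0015, -0.1 cm is -0.001.

>>> send_rows:
  plan:
    - [[-0.0005,-0.0001,0,0,0,0],[-0.001,-0.0001,0,0,0,0],[-0.0015,-0.0001,0,0,0,0],[-0.0015,-0.0001,0,0,0,0]]

```text
clock: 17.18
tool_pos: [0.5949, 0.0556, 0.0429]
orientation: [180.0, 0.0, 164.8]
force: [-4.8, -1.5, 1.8]
opening: 0.0006
gripper_force: 2.1
```

Converted, -0.15 cm is -0.0015, -0.1 cm is -0.001.

>>> send_rows:
  plan:
    - [[-0.0005,-0.0001,0,0,0,0],[-0.001,-0.0001,0,0,0,0],[-0.0015,-0.0001,0,0,0,0],[-0.0015,-0.0001,0,0,0,0]]

```text
clock: 17.52
tool_pos: [0.5964, 0.0552, 0.0429]
orientation: [180.0, 0.0, 164.8]
force: [-3.7, -0.6, 1.7]
opening: 0.0
gripper_force: 2.1
```

Converted, -0.15 cm is -0.0015, -0.1 cm is -0.001.

>>> send_rows:
  plan:
    - [[-0.0005,0,0,0,0,0],[-0.001,0,0,0,0,0],[-0.0015,0,0,0,0,0],[-0.0015,0,0,0,0,0]]

```text
clock: 17.85
tool_pos: [0.5978, 0.0548, 0.0429]
orientation: [180.0, 0.0, 164.8]
force: [-4.3, -0.8, 2.4]
opening: 0.0001
gripper_force: 2.1
```

>>> send_rows:
  plan:
    - [[-0.0005,0,0,0,0,0],[-0.001,0,0,0,0,0],[-0.0015,0,0,0,0,0],[-0.0015,0,0,0,0,0]]

```text
clock: 18.18
tool_pos: [0.5992, 0.0544, 0.0428]
orientation: [180.0, 0.0, 164.8]
force: [-5.2, 0.3, 4.1]
opening: 0.0001
gripper_force: 2.1
```

Converted, -0.12 cm is -0.0012, -0.03 cm is -0.0003.

>>> send_rows:
  plan:
    - [[-0.0004,0,-0.0003,0,0,0],[-0.0008,0,-0.0003,0,0,0],[-0.0012,0,-0.0003,0,0,0],[-0.0012,0,-0.0003,0,0,0]]

```text
clock: 18.52
tool_pos: [0.6, 0.0541, 0.0429]
orientation: [180.0, -0.0, 164.8]
force: [-4.4, 0.6, 0.7]
opening: 0.0003
gripper_force: 2.4
```

```bash
python3 -c "
from h import *
st(5)"
```

```text
std mm [0.01 0.01 0.01]
clk 18.77 cabinet x,y,z mm -28.37 -0.23 42.93 F -4.99 0.67 1.15 ori [ 1.8000e+02 -1.0000e-02  1.6481e+02]
```

Converted, -0.1 cm is -0.001, -0.07 cm is -0.0007.

>>> send_rows:
  plan:
    - [[-0.0004,0,0,0,0,0],[-0.0007,0,0,0,0,0],[-0.001,0,0,0,0,0],[-0.001,0,0,0,0,0]]

```text
clock: 19.1
tool_pos: [0.6009, 0.0539, 0.0429]
orientation: [180.0, -0.0, 164.8]
force: [-5.7, 2.4, 1.7]
opening: 0.0002
gripper_force: 2.7
```

```bash
python3 -c "
from h import *
st(4)"
```

```text
std mm [0.02 0.01 0.01]
clk 19.3 cabinet x,y,z mm -27.5 -0.24 42.94 F -5.29 1.37 0.86 ori [ 1.800e+02 -2.000e-02  1.648e+02]
```

Converted, -0.11 cm is -0.0011, 0.01 cm is 0.0001.

>>> send_rows:
  plan:
    - [[-0.0004,0,0,0,0,0],[-0.0007,0.0001,0,0,0,0],[-0.0011,0.0001,0,0,0,0],[-0.0011,0.0001,0,0,0,0]]

```text
clock: 19.63
tool_pos: [0.6019, 0.0536, 0.0429]
orientation: [-180.0, -0.0, 164.8]
force: [-5.0, 3.5, 0.3]
opening: 0.0004
gripper_force: 2.7
```

```bash
python3 -c "
from h import *
st(4)"
```

```text
std mm [0.01 0.01 0.01]
clk 19.83 cabinet x,y,z mm -26.45 -0.25 42.93 F -5.11 0.71 0.58 ori [-1.7999e+02 -3.0000e-02  1.6480e+02]
```

Converted, -0.12 cm is -0.0012, 0.01 cm is 0.0001.

>>> send_rows:
  plan:
    - [[-0.0004,0,0,0,0,0],[-0.0008,0.0001,0,0,0,0],[-0.0012,0.0001,0,0,0,0],[-0.0012,0.0001,0,0,0,0]]

```text
clock: 20.17
tool_pos: [0.6031, 0.0533, 0.0429]
orientation: [-180.0, -0.0, 164.8]
force: [-5.1, 1.9, 0.7]
opening: 0.0004
gripper_force: 2.7
```

```bash
python3 -c "
from h import *
st(4)"
```

```text
std mm [0.02 0.01 0.01]
clk 20.37 cabinet x,y,z mm -25.27 -0.24 42.94 F -5.35 0.87 1.46 ori [-1.7999e+02 -3.0000e-02  1.6480e+02]
```

Converted, -0.12 cm is -0.0012, -0.08 cm is -0.0008.

>>> send_rows:
  plan:
    - [[-0.0004,0,0,0,0,0],[-0.0008,0,0,0,0,0],[-0.0012,0,0,0,0,0],[-0.0012,0,0,0,0,0]]

```text
clock: 20.7
tool_pos: [0.6039, 0.053, 0.0429]
orientation: [-180.0, -0.1, 164.8]
force: [-5.8, 2.5, 2.3]
opening: 0.0005
gripper_force: 3.4
```

```bash
python3 -c "
from h import *
st(4)"
```

```text
std mm [0.01 0.02 0.02]
clk 20.9 cabinet x,y,z mm -24.36 -0.25 42.92 F -6.46 1.06 1.61 ori [-1.7998e+02 -6.0000e-02  1.6480e+02]
```

>>> send_rows:
  plan:
    - [[-0.0004,0,0,0,0,0],[-0.0008,0,0,0,0,0],[-0.0008,0,0,0,0,0],[-0.0008,0,0,0,0,0]]

```text
clock: 21.23
tool_pos: [0.6044, 0.0529, 0.0429]
orientation: [-180.0, -0.1, 164.8]
force: [-7.6, 3.3, 3.5]
opening: 0.0006
gripper_force: 4.0
```

```bash
python3 -c "
from h import *
st(4)"
```

```text
std mm [0.01 0.01 0.01]
clk 21.43 cabinet x,y,z mm -23.85 -0.26 42.91 F -8.47 2.03 3.13 ori [-1.7998e+02 -8.0000e-02  1.6480e+02]
```

The force now rises at about 2.5 N per commanded mm, so this is the buffer. A further 0.6 mm should give about 10 N.

Converted, -0.06 cm is -0.0006, -0.01 cm is -0.0001.

>>> send_rows:
  plan:
    - [[-0.0003,0,-0.0001,0,0,0],[-0.0006,0,-0.0002,0,0,0],[-0.0006,0,-0.0002,0,0,0],[-0.0006,0,-0.0002,0,0,0]]

```text
clock: 21.77
tool_pos: [0.6046, 0.0528, 0.0429]
orientation: [-180.0, -0.1, 164.8]
force: [-8.5, 4.9, 3.3]
opening: 0.0006
gripper_force: 4.5
```

```bash
python3 -c "
from h import *
st(4)"
```

```text
std mm [0.01 0.03 0.01]
clk 21.97 cabinet x,y,z mm -23.61 -0.28 42.93 F -9.07 2.29 2.86 ori [-1.7997e+02 -1.1000e-01  1.6480e+02]
```

9.1 N on the buffer, inside the 8–12 N band. Back off.

Converted, 10 cm is 0.1, 7 cm is 0.07.

>>> send_rows:
  plan:
    - [[0.003,0,0,0,0,0],[0.008,0,0,0,0,0],[0.014,0,0,0,0,0],[0.022,0,0,0,0,0],[0.035,0,0,0,0,0],[0.05,0,0,0,0,0],[0.07,0,0,0,0,0],[0.1,0,0,0,0,0]]

```text
clock: 22.63
tool_pos: [0.5107, 0.0795, 0.0438]
orientation: [179.9, 0.2, 164.8]
force: [0.7, 1.0, 0.3]
opening: 0.0006
gripper_force: 0.0
```

Converted, -14 cm is -0.14, -12 cm is -0.12.

>>> send_rows:
  plan:
    - [[0.02,0,-0.04,0,0,0],[0.02,0,-0.08,0,0,0],[0.02,0,-0.12,0,0,0],[0.02,0,-0.14,0,0,0],[0.02,0,-0.14,0,0,0],[0.02,0,-0.14,0,0,0]]

```text
clock: 23.13
tool_pos: [0.4911, 0.0848, 0.1855]
orientation: [179.8, 0.2, 164.8]
force: [-0.3, 0.8, -0.2]
opening: 0.0004
gripper_force: 0.0
```

```bash
python3 - <<'E'
from h import *
st(10)
s=snap('side','s4');cv2.imwrite('pics/s4b.png',cv2.resize(s['img'][:,:,::-1][100:384,60:380],(800,710))[:600])
E
```

```text
std mm [0.21 0.16 0.49]
clk 23.63 cabinet x,y,z mm -142.63 -0.36 182.62 F 0.2 -0.02 -0.06 ori [-1.7996e+02 -3.0000e-02  1.6480e+02]
```

View pics/s4b.png

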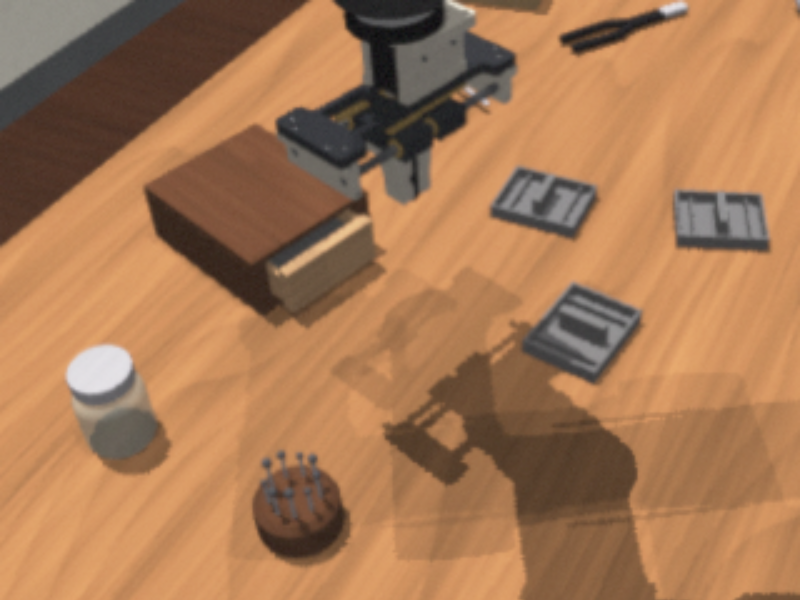

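The drawer stays in about 1.5 s after letting go: its front is only slightly proud, at (325,260). The jar, bur stand and the other trays stand where they did, and the gripper is clear. Handing in.

```bash
python3 -c "
from h import *
print(ctrl.close_job())"
```

```text
the job is handed in; nothing more can be done
None
```

The job is handed in: the tray lies flat in the drawer, and the drawer was pressed onto its buffer with about 9–10 N. It stayed latched about 1.5 s after I let go, with the other things not visibly moved and about 24 s on the clock.

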